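# Put four kitchen things into their matching wooden holders

## Robot

A 6-joint arm with a two-finger parallel gripper is mounted at the origin on a cart in front of the work surface, level with it; the furniture and walls round the work are solid. World frame = base frame: x ahead of the robot, y to its left, z up, the work surface at z = 0. Lengths are in mm, angles in degrees, forces in N, time in s.
With the tool pointing down it reaches from about 350 to 1000 mm from the base axis. Payload 7.1 kg.
Tool frame: the origin (TCP) lies midway between the tips of the shut fingers; the grasp point (between the pads) lies 19 mm behind it; z points along the fingers, x is the direction in which the jaws open and shut, and the axes are right-handed (so a half turn about z gives the same grasp; the last joint's range is limited). The gripper opens to 85 mm and grips with 20 to 120 N. Pads are 22 mm wide; open, the fingers measure 114 mm over their backs; the gripper's body (76 mm by 85 mm) begins 54 mm behind the grasp point. The pads swing forward as they close: fully open they stand 13 mm farther back than shut.
Start: joints at [-76.547, 24.242, 93.386, -0, 62.372, -1.089], TCP at [156.946, -604.957, 231.319] pointing down, gripper open.
Joint ranges: [-172.04, 172.04], [-51.8, 120.97], [4.93, 147.93], [-75.15, 255.16], [6.16, 154.13], [-145.62, 145.62]. Speed limits (degrees/s): [136.94, 136.94, 172.46, 180, 180, 180].

## Interface

Orientations are given as a 3x3 rotation matrix whose columns are the frame's x, y, z axes.
In Python, from cell import robot, cams, ticket gives the robot as it stands.
- The arm moves only by the tool drive_tool, never from a script. Its argument "motion" is a list of rows, each a list of 3 entries, a list of its own where there are three numbers: the opening, from 0 (shut) to 1 (fully open), then the shift along the tool's x, y, z in m, then the turn about the tool's z in units of 6 degrees (1.0 is 6 degrees). In form: [[grip, [dx, dy, dz], twist], ...]. A call has 1 to 10 rows; each row is the pose to reach, as a shift and turn from the pose measured when the call began, along the tool's axes at that moment; what a row does not reach only later rows make up. A row lasts 1/8 s, in which the tool goes at most 62.5 mm and 10.7 degrees, less where a joint would pass 70% of its speed; a pose out of reach is approached as far as the arm can. A call with a gripper value outside its range is refused whole. The fingers move at their own pace and stop on an object; "grip_force" is the grip in N (left out, the last holds). Time passes only in rows, so rows that repeat a pose let the fingers close. It gives the time, the measured TCP pose, the force and the opening at its end, in the units of the state.
- robot.get_obs(): the state, without advancing time (a new reading comes with each control period).
- cams.snapshot(name): name is "scene" or "top" or "wrist"; returns (picture, depth): 384x512x3 uint8, red, green, blue; 384x512 float32, mm along the optical axis (not along the pixel's ray), 0 where there is no reading.
- cams.calibration(name): a dict with "mtx" (3x3 intrinsics, pixels), "origin" and "attitude" of the camera in the world. Camera axes: x right, y up, looking along -z (the intrinsics and any distortion apply to the point x, -y, -z); pixel columns grow to the right and rows downward; lengths in mm; the calibration is good to about 2 mm. A picture is of the moment at which its call begins: read the wrist's pose just before it. calibration takes no time and is no camera call; for the wrist camera it gives the pose at the moment of the call.
- ticket.finish_job(): hands the job in, once; it reports no verdict.
The state is a dict: "time_s": time; "q": joint angles; "qd": joint speeds; "effort": joint torques, N m; "tool_pos": TCP position; "tcp_rot": TCP orientation; "contact_force": force on the tool from outside, world axes, zero at the start; "torque": the same for the moment, N m; "opening": finger opening in mm.
Only numpy, scipy, OpenCV 4.12 (cv2) and the standard library are available. Lean on these libraries where they do the work, as an engineer would, in place of code of your own. Each camera call takes 0.05 s, during which the arm holds its last target.

## Task

Tidy the worktop: put each of the four things at the front of the worktop (not their likes by the back wall) into the wooden holder made for it - the tea box upright into the rectangular tray, the honey jar upright into the larger round holder, the spice jar upright into the smaller round holder and the peeler lying flat in the long narrow tray (either way round). Each must sit fully down inside its holder's rim and be let go; do not push the small cup or the food tin out of place.

Things in the scene. Friction and masses are not known exactly. Their poses are not given: they have to be found in the camera images.
- tea_box: loose: red cardboard tea box at the front of the worktop (not the one by the back wall), 63 mm (its x) by 131 mm (its y) by 66 mm high, 0.17 kg, standing on its base; origin at the centre of its underside, z up. Grip it across the 63 mm width, i.e. along its x.
- honey_jar: loose: closed glass jar with yellow-gold lid, round, 64 mm diameter (body 60 mm, lid 64 mm from 76 mm up), 87 mm high, 0.25 kg, standing, best gripped by the lid; origin at the centre of its underside, z up
- spice_jar: loose: slim glass spice jar with green cap, round, 46 mm diameter (body 44-45 mm), 106 mm high, 0.11 kg, standing; origin at the centre of its underside, z up
- peeler: loose: peeler with yellow handle, 170 mm long (its x) by 25 mm wide (its y) by 18 mm high, 0.08 kg, lying flat; origin at the middle of its length and width, on its underside, z up. Grip it across its y near the middle; it weighs evenly along its length.
- box_holder: fixed: rectangular cork-lined wooden tray for the tea box, outside 91 mm (its x) by 159 mm (its y), walls 6 mm thick with the rim 16 mm above the worktop, inside 79 by 147 mm, inner floor 5 mm above the worktop; origin at the centre of its underside. Its x answers to the tea box's x, either way round.
- large_round_holder: fixed: larger round cork-lined wooden holder for the honey jar, outside diameter 94 mm, recess diameter 80 mm, rim 16 mm above the worktop, inner floor 5 mm above the worktop; origin at the centre of its underside
- small_round_holder: fixed: smaller round cork-lined wooden holder for the spice jar, outside diameter 74 mm, recess diameter 60 mm, rim 16 mm above the worktop, inner floor 5 mm above the worktop; origin at the centre of its underside
- long_holder: fixed: long narrow cork-lined wooden tray for the peeler, outside 194 mm (its x) by 49 mm (its y), walls 4 mm thick with the rim 9 mm above the worktop, inside 186 by 41 mm, inner floor 4 mm above the worktop, a 60 mm gap for fingers in the middle of each long wall; origin at the centre of its underside. Its x answers to the peeler's x, either way round.
- cup: bystander, loose: small white cup with handle, 65 mm across, 89 mm with handle, 54 mm high, behind the work; leave it where it stands. Origin on its underside, z up.
- tin: bystander, loose: short food tin, 76 mm diameter, 58 mm high, behind the work; leave it where it stands. Origin at the centre of its underside, z up.
There are look-alikes about, which are no part of the job. What is shaped like the honey_jar but blue is not meant.

How it is judged:
By the outcome, as a careful person would: the job done as asked, in the order asked, and still so for the second after the job is handed in, with the robot touching nothing.
It also fails if it takes over 96 s, if anything falls off the work surface, if the arm or the gripper's body presses on something with over 40 N, if the wrist force passes 120 N, or if a joint passes its speed limit or range.

## Working session

There is one attempt and no reset: what is moved stays moved. The work goes in short steps, Python scripts to look and compute and a tool call to move; the robot and the scene stay as the last step left them, time stands still between calls to the robot, and variables do not carry over. Pictures are saved under pics/ and viewed, and the job is handed in when it is done.

Besides the shell and the picture viewer there is one more tool, called as name(argument=value, ...), one argument or row to a line, values as JSON. drive_tool: Moves the arm, as the interface text tells. Its arguments: {"type":"object","properties":{"motion":{"type":"array","items":{"type":"array"}},"grip_force":{"type":"number"}},"required":["motion"]}

```bash
ls; mkdir -p pics
cat > h.py <<'E'
import numpy as np, cv2
from cell import robot, cams, ticket
def snap(n,tag):
    p,d=cams.snapshot(n); cv2.imwrite(f'pics/{tag}.png',p[:,:,::-1]); np.savez(f'/tmp/{tag}.npz',p=p,d=d,**{k:np.array(v) for k,v in cams.calibration(n).items() if k in('mtx','origin','attitude')}); return p,d
E
python3 - <<'E'
from h import *
for n in ('top','scene'):
    print({k:np.round(v,3).tolist() if not isinstance(v,str) else v for k,v in cams.calibration(n).items()})
    p,d=snap(n,n+'1'); print(d.min(),d.max())
o=robot.get_obs(); print({k:np.round(v,2).tolist() for k,v in o.items()})
E
```

```text
pics
{'mtx': [[376.94, 0.0, 252.985], [0.0, 376.94, 194.6], [0.0, 0.0, 1.0]], 'origin': [511.221, -187.174, 1045.317], 'attitude': [[0.014, 0.997, -0.082], [-1.0, 0.013, -0.011], [-0.009, 0.082, 0.997]]}
0.0 1947.3708
{'mtx': [[491.275, 0.0, 253.561], [0.0, 491.275, 192.796], [0.0, 0.0, 1.0]], 'origin': [528.688, -1502.604, 907.054], 'attitude': [[0.999, 0.007, -0.031], [-0.03, 0.552, -0.833], [0.011, 0.834, 0.552]]}
0.0 2665.766
{'time_s': 0.1, 'q': [-76.55, 24.28, 93.43, 0.0, 62.37, -1.09], 'qd': [0.02, -0.11, -0.11, -0.01, -0.03, -0.01], 'effort': [0.0, -55.84, -28.24, -0.0, 0.0, 0.0], 'tool_pos': [156.8, -604.5, 230.61], 'tcp_rot': [[0.25, -0.97, -0.0], [-0.97, -0.25, 0.0], [-0.0, -0.0, -1.0]], 'contact_force': [0.31, 0.33, -0.69], 'torque': [0.05, -0.01, 0.03], 'opening': 85.28}
```

View pics/top1.png

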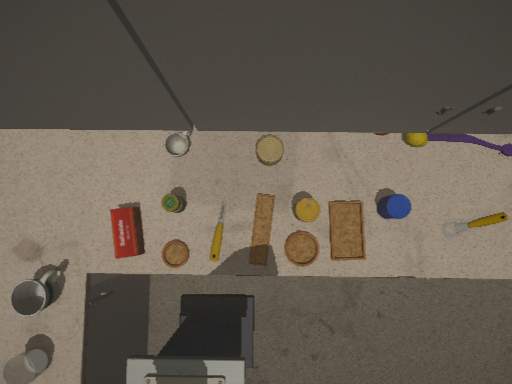

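View pics/scene1.png

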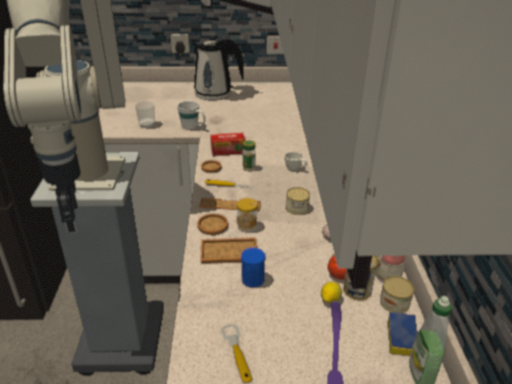

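Run:
```python
import cv2
a=cv2.imread('pics/top1.png')
cv2.imwrite('pics/z1.png',cv2.resize(a[125:280,100:300],None,fx=4,fy=3.8,interpolation=cv2.INTER_CUBIC)[:600,:800])
cv2.imwrite('pics/z2.png',cv2.resize(a[125:275,312:512],None,fx=4,fy=4,interpolation=cv2.INTER_CUBIC))
b=cv2.imread('pics/scene1.png')
cv2.imwrite('pics/z3.png',cv2.resize(b[120:270,160:360],None,fx=4,fy=4,interpolation=cv2.INTER_CUBIC))
```

```text
(no output)
```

View pics/z1.png

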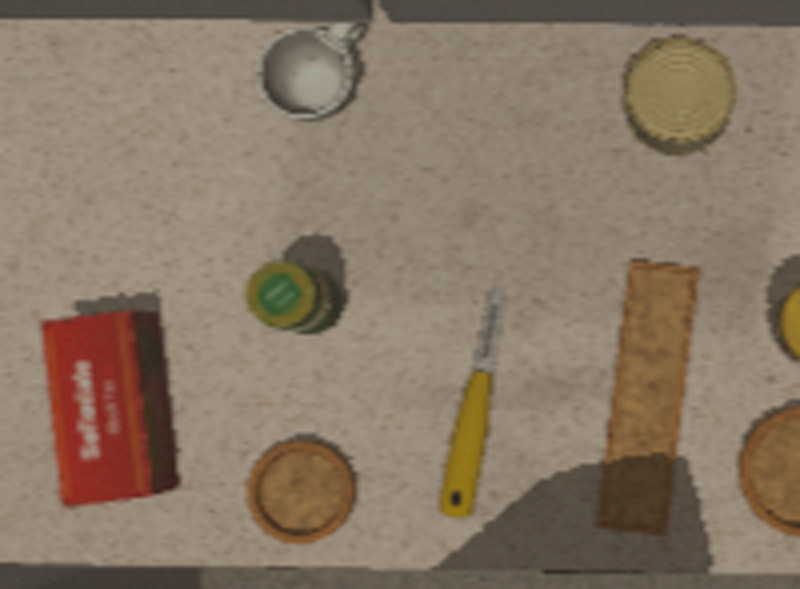

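View pics/z2.png

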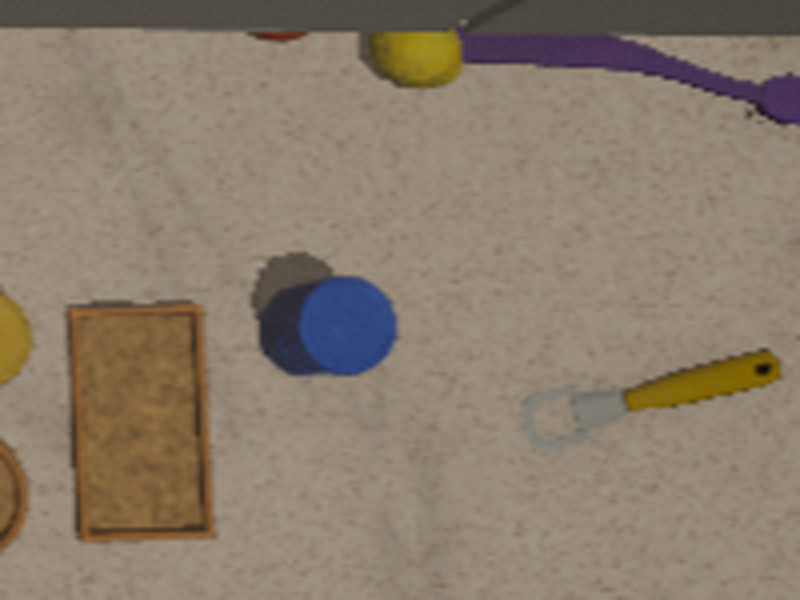

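View pics/z3.png

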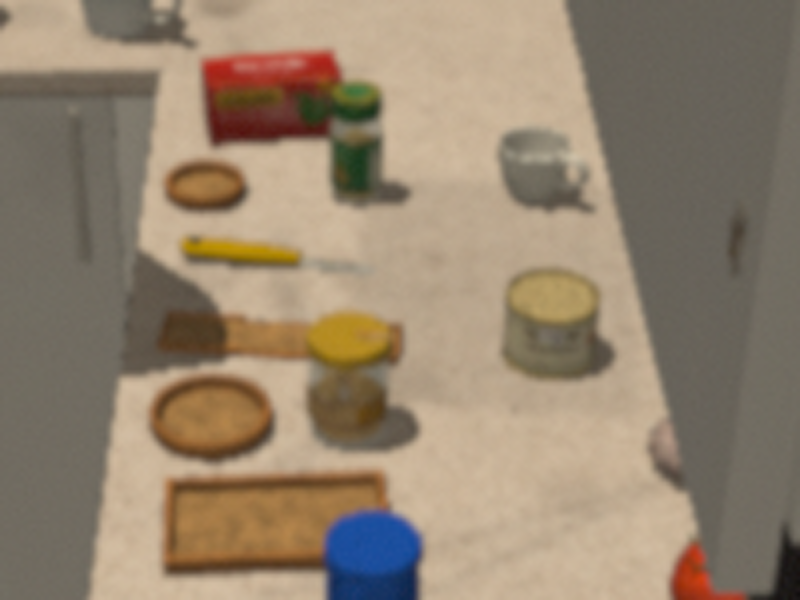

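```bash
cat >> h.py <<'E'
def load(tag):
    f=np.load(f'/tmp/{tag}.npz'); return f['p'],f['d'],f['mtx'],f['origin'],f['attitude']
def ray(uv,m,R):
    uv=np.asarray(uv,float).reshape(-1,2)
    c=np.c_[(uv[:,0]-m[0,2])/m[0,0],-(uv[:,1]-m[1,2])/m[1,1],-np.ones(len(uv))]
    return c@R.T
def onz(uv,z,m,o,R):
    r=ray(uv,m,R); return o+r*((z-o[2])/r[:,2:3])
def cloud(d,m,o,R):
    v,u=np.mgrid[:d.shape[0],:d.shape[1]]
    r=ray(np.c_[u.ravel(),v.ravel()],m,R); return (o+r*d.reshape(-1,1)).reshape(*d.shape,3)
def project(P,m,o,R):
    c=(np.asarray(P)-o)@R; return np.c_[m[0,2]+m[0,0]*c[:,0]/-c[:,2],m[1,2]+m[1,1]*c[:,1]/c[:,2]]
E
python3 - <<'E'
from h import *
p,d,m,o,R=load('top1')
X=cloud(d,m,o,R)
print('table z',[np.round(X[r,c],1).tolist() for r,c in((170,220),(180,330),(250,200),(160,100))])
hsv=cv2.cvtColor(p,cv2.COLOR_RGB2HSV)
def comp(mask,box):
    k=np.zeros(mask.shape,np.uint8); u0,v0,u1,v1=box; k[v0:v1,u0:u1]=mask[v0:v1,u0:u1]
    n,l,s,c=cv2.connectedComponentsWithStats(k); i=1+np.argmax(s[1:,4]); return l==i
def rect(mask,z,name):
    v,u=np.nonzero(mask); P=onz(np.c_[u,v],z,m,o,R)[:,:2].astype(np.float32)
    print(name,'z',np.percentile(X[mask][:,2],[5,50,95]).round(1),'rect',[np.round(q,1) for q in cv2.minAreaRect(P)],'cc',[np.round(q,1) for q in cv2.minEnclosingCircle(P)],'mean',P.mean(0).round(1))
Z=X[...,2]
H,S,V=[hsv[...,i] for i in range(3)]
red=((H<8)|(H>172))&(S>130)
rect(comp(red,(100,195,150,265)),66,'box red')
rect(comp((Z>55)&(d>0),(100,195,150,265)),66,'box z')
rect(comp((Z>90)&(d>0),(155,185,195,220)),106,'spice')
rect(comp((Z>70)&(d>0),(285,190,330,230)),87,'honey')
yl=(H>18)&(H<32)&(S>180)
rect(comp(yl,(205,200,235,270)),12,'peeler handle')
rect(comp(yl,(440,200,512,245)),12,'other handle')
rect(comp((Z>4)&(d>0),(200,195,235,270)),10,'peeler z')
rect(comp((Z>4)&(d>0),(435,205,512,245)),10,'other z')
wood=(H>5)&(H<22)&(S>95)
rect(comp(wood,(325,192,372,268)),16,'boxholder')
rect(comp(wood,(280,225,322,270)),16,'large')
rect(comp(wood,(158,235,192,270)),16,'small')
rect(comp(wood,(245,185,280,270)),9,'long')
rect(comp((Z>40)&(d>0),(250,130,290,168)),58,'tin')
rect(comp((Z>30)&(d>0),(160,130,200,160)),54,'cup')
rect(comp((Z>60)&(d>0),(375,185,415,225)),87,'blue')
vis=p.copy(); vis[wood]=(255,0,255); vis[yl]=(0,255,255); vis[red]=(0,0,255)
cv2.imwrite('pics/m1.png',cv2.resize(vis[125:280,90:410],None,fx=2.5,fy=2.5)[:,:,::-1])
E
```

```text
table z [[665.0, -82.7, -0.5], [640.6, -389.8, 1.4], [442.0, -32.1, -2.5], [688.9, 255.5, 0.9]]
box red z [58.9 63.4 66.4] rect [array([490.5, 155.2]), array([127.2,  62.2]), np.float64(8.9)] cc [array([490.3, 156.2]), np.float64(67.9)] mean [490.3 156.6]
box z z [59.8 63.4 66.4] rect [array([490.2, 157.3]), array([128. ,  61.8]), np.float64(9.0)] cc [array([490.2, 157.6]), np.float64(70.1)] mean [489.8 157.6]
spice z [ 98.7 104.4 107.5] rect [array([565.9,  30.1]), array([42.8, 45.1]), np.float64(1.7)] cc [array([567.5,  30.3]), np.float64(23.5)] mean [566.9  30.9]
honey z [82.  85.4 88.4] rect [array([ 554.8, -313.7]), array([62.1, 62.2]), np.float64(9.8)] cc [array([ 554.6, -313.4]), np.float64(32.1)] mean [ 554.7 -313.4]
peeler handle z [10.6 14.6 18.3] rect [array([466.5, -78.6]), array([ 20.2, 102.2]), np.float64(81.8)] cc [array([466.7, -77.3]), np.float64(51.2)] mean [464.1 -78.5]
other handle z [ 9.4 14.5 19. ] rect [array([ 533.4, -814.2]), array([ 21.4, 106. ]), np.float64(15.6)] cc [array([ 535.4, -813.7]), np.float64(53.0)] mean [ 534.8 -816.9]
peeler z z [ 9.4 14.2 18.1
[... 727 characters left out ...]
 [array([431.3,  33.1]), np.float64(36.9)] mean [431.6  33.4]
long z [0.  3.5 8.3] rect [array([ 502.4, -201.3]), array([ 49.7, 193.5]), np.float64(83.7)] cc [array([ 502.5, -200.8]), np.float64(98.4)] mean [ 501.5 -200.8]
tin z [50.7 54.1 57.6] rect [array([ 715.8, -218.8]), array([72.6, 71.7]), np.float64(0.7)] cc [array([ 715.3, -218.2]), np.float64(38.5)] mean [ 715.9 -217.8]
cup z [ 31.4  49.8 518.4] rect [array([728.5,  29.2]), array([70.6, 80.6]), np.float64(0.7)] cc [array([739.7,  29.3]), np.float64(47.0)] mean [736.2  31.8]
blue z [74.  85.1 88.3] rect [array([ 566. , -541.5]), array([60.9, 68.3]), np.float64(0.8)] cc [array([ 565.5, -541. ]), np.float64(35.0)] mean [ 565.8 -541.9]
```

View pics/m1.png

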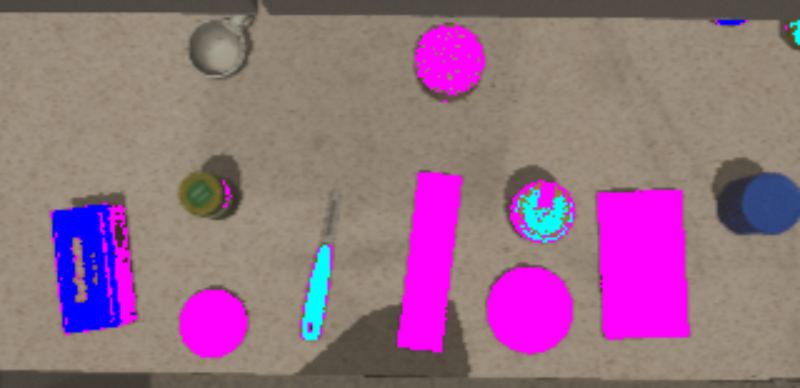

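```bash
cat > go.py <<'E'
import sys
from h import *
# usage: go.py x y z yaw ...  -> shift in tool axes (m), twist units
o=robot.get_obs(); R=np.array(o['tcp_rot']); p=np.array(o['tool_pos']); yaw=np.degrees(np.arctan2(R[1,0],R[0,0]))
print('t %.2f'%o['time_s'],'tcp',p.round(1),'yaw %.1f'%yaw,'q',np.round(o['q'],0),'F',np.round(o['contact_force'],1),'open %.1f'%o['opening'])
a=[float(v) for v in sys.argv[1:]]
for i in range(0,len(a),4):
    s=R.T@(np.array(a[i:i+3])-p)/1000; dy=(a[i+3]-yaw+90)%180-90
    print(a[i:i+4],'shift',s.round(4).tolist(),'twist',round(-dy/6,3))
E
python3 go.py 450 -200 230 -80 490.3 157 150 -81
python3 -c "
from h import *
p,d,m,o,R=load('top1')
print(onz([[224.2,201.3],[213.8,261]],8,m,o,R).round(1))"
```

```text
t 0.10 tcp [ 156.8 -604.5  230.6] yaw -75.5 q [-77.  24.  93.   0.  62.  -1.] F [ 0.3  0.3 -0.7] open 85.3
[450.0, -200.0, 230.0, -80.0] shift [-0.318, -0.3853, 0.0011] twist 0.756
[490.3, 157.0, 150.0, -81.0] shift [-0.6533, -0.514, 0.0815] twist 0.923
[[576.8 -97.1   8. ]
 [413.5 -72.    8. ]]
```

drive_tool(
  motion=[
    [1, [-0.318, -0.385, 0.0], 0.75],
    [1, [-0.318, -0.385, 0.0], 0.75],
    [1, [-0.318, -0.385, 0.0], 0.75],
    [1, [-0.318, -0.385, 0.0], 0.75],
    [1, [-0.318, -0.385, 0.0], 0.75],
    [1, [-0.318, -0.385, 0.0], 0.75],
    [1, [-0.318, -0.385, 0.0], 0.75],
    [1, [-0.653, -0.514, 0.08], 0.9],
    [1, [-0.653, -0.514, 0.08], 0.9],
    [1, [-0.653, -0.514, 0.08], 0.9],
  ],
)

```text
time_s: 1.35
tool_pos: [447.6, -67.5, 195.4]
tcp_rot: [[0.159, -0.987, -0.0], [-0.987, -0.159, 0.001], [-0.001, -0.0, -1.0]]
contact_force: [0.8, -1.5, 0.1]
opening: 85.4
```

```bash
python3 go.py 490.3 157 150 -81 490.3 157 28 -81
```

```text
t 1.35 tcp [447.6 -67.5 195.4] yaw -80.9 q [-10.  13. 116.   0.  51.  71.] F [ 0.8 -1.5  0.1] open 85.4
[490.3, 157.0, 150.0, -81.0] shift [-0.2149, -0.0778, 0.0457] twist 0.022
[490.3, 157.0, 28.0, -81.0] shift [-0.2147, -0.0778, 0.1677] twist 0.022
```

drive_tool(
  motion=[
    [1, [-0.215, -0.078, 0.046], 0],
    [1, [-0.215, -0.078, 0.046], 0],
    [1, [-0.215, -0.078, 0.046], 0],
    [1, [-0.215, -0.078, 0.046], 0],
    [1, [-0.215, -0.078, 0.046], 0],
    [1, [-0.215, -0.078, 0.046], 0],
    [1, [-0.215, -0.078, 0.046], 0],
  ],
)

```text
time_s: 2.22
tool_pos: [490.3, 156.1, 149.8]
tcp_rot: [[0.157, -0.988, -0.0], [-0.988, -0.157, 0.001], [-0.001, 0.0, -1.0]]
contact_force: [1.0, 0.3, 0.3]
opening: 85.6
```

```bash
python3 go.py 490.3 157 27 -81; python3 -c "
from h import *
snap('wrist','w1')"
```

```text
t 2.23 tcp [490.3 156.1 149.8] yaw -80.9 q [ 16.  22. 111.   0.  48.  97.] F [1.  0.3 0.3] open 85.6
[490.3, 157.0, 27.0, -81.0] shift [-0.0008, -0.0001, 0.1228] twist 0.008
```

View pics/w1.png

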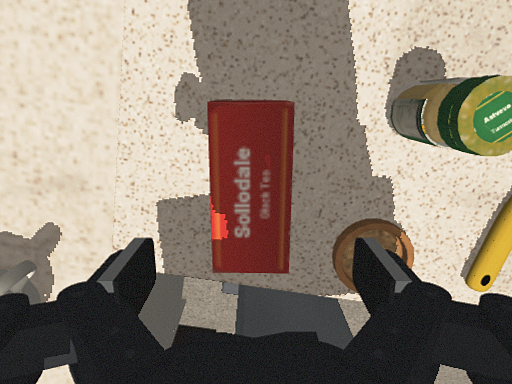

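```bash
python3 -c "
from h import *
p,d,m,o,R=load('w1')
hsv=cv2.cvtColor(p,cv2.COLOR_RGB2HSV);H,S,V=[hsv[...,i] for i in range(3)]
k=(((H<8)|(H>172))&(S>150)).astype(np.uint8)
n,l,s,c=cv2.connectedComponentsWithStats(k);i=1+np.argmax(s[1:,4]);v,u=np.nonzero(l==i)
P=onz(np.c_[u,v],66,m,o,R)[:,:2].astype(np.float32);print(cv2.minAreaRect(P))"
```

```text
((491.4588317871094, 158.81109619140625), (126.23261260986328, 58.03007125854492), 8.835773468017578)
```

Consistent with the top view. Descend and grip.

drive_tool(
  motion=[
    [1, [-0.002, 0, 0.04], 0],
    [1, [-0.002, 0, 0.08], 0],
    [1, [-0.002, 0, 0.11], 0],
    [1, [-0.002, 0, 0.122], 0],
    [1, [-0.002, 0, 0.122], 0],
    [0, [-0.002, 0, 0.122], 0],
    [0, [-0.002, 0, 0.122], 0],
    [0, [-0.002, 0, 0.122], 0],
    [0, [-0.002, 0, 0.122], 0],
    [0, [-0.002, 0, 0.122], 0],
  ],
  grip_force=40,
)

```text
time_s: 3.52
tool_pos: [491.0, 158.3, 29.3]
tcp_rot: [[0.157, -0.988, 0.002], [-0.988, -0.157, 0.002], [-0.001, -0.003, -1.0]]
contact_force: [-1.0, -2.2, 6.5]
opening: 61.8
```

```bash
python3 go.py 490 157 180 -81 502.5 -432 180 -87.5
```

```text
t 3.52 tcp [491.  158.3  29.3] yaw -81.0 q [ 17.  34. 113.   0.  33.  97.] F [-1.  -2.2  6.5] open 61.8
[490.0, 157.0, 180.0, -81.0] shift [0.0009, 0.0009, -0.1507] twist 0.006
[502.5, -432.0, 180.0, -87.5] shift [0.5846, 0.081, -0.1517] twist 1.089
```

drive_tool(
  motion=[
    [0, [0, 0, -0.02], 0],
    [0, [0, 0, -0.06], 0],
    [0, [0, 0, -0.11], 0],
    [0, [0, 0, -0.15], 0],
    [0, [0.04, 0.005, -0.15], 0.1],
    [0, [0.09, 0.012, -0.15], 0.2],
    [0, [0.14, 0.02, -0.15], 0.3],
    [0, [0.2, 0.027, -0.15], 0.4],
    [0, [0.26, 0.036, -0.15], 0.5],
    [0, [0.32, 0.044, -0.15], 0.6],
  ],
)

```text
time_s: 4.78
tool_pos: [497.2, -166.7, 179.4]
tcp_rot: [[0.095, -0.996, 0.003], [-0.996, -0.095, 0.002], [-0.001, -0.003, -1.0]]
contact_force: [0.6, 0.5, -1.5]
opening: 62.1
```

```bash
python3 go.py  502.5 -432 150 -87.5
```

```text
t 4.78 tcp [ 497.2 -166.7  179.4] yaw -84.6 q [-20.  20. 108.   0.  52.  65.] F [ 0.6  0.5 -1.5] open 62.1
[502.5, -432.0, 150.0, -87.5] shift [0.2646, 0.02, 0.029] twist 0.488
```

drive_tool(
  motion=[
    [0, [0.06, 0.004, 0.0], 0.1],
    [0, [0.12, 0.009, 0.0], 0.2],
    [0, [0.17, 0.013, 0.0], 0.3],
    [0, [0.22, 0.017, 0.0], 0.4],
    [0, [0.255, 0.019, 0.0], 0.49],
    [0, [0.265, 0.02, 0.0], 0.49],
    [0, [0.265, 0.02, 0.03], 0.49],
    [0, [0.265, 0.02, 0.06], 0.49],
    [0, [0.265, 0.02, 0.07], 0.49],
    [0, [0.265, 0.02, 0.07], 0.49],
  ],
)

```text
time_s: 6.02
tool_pos: [502.6, -431.5, 108.8]
tcp_rot: [[0.044, -0.999, 0.002], [-0.999, -0.044, 0.002], [-0.002, -0.003, -1.0]]
contact_force: [0.5, -0.8, -1.7]
opening: 62.4
```

```bash
python3 go.py  502.5 -432 36 -87.5; python3 -c "
from h import *
snap('wrist','w2')"
```

```text
t 6.03 tcp [ 502.6 -431.5  108.8] yaw -87.5 q [-42.  36.  92.   0.  52.  46.] F [ 0.5 -0.8 -1.7] open 62.4
[502.5, -432.0, 36.0, -87.5] shift [0.0007, 0.0003, 0.0728] twist 0.004
```

View pics/w2.png

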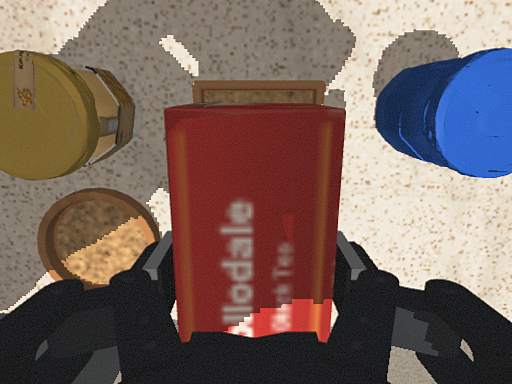

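drive_tool(
  motion=[
    [0, [0, 0, 0.03], 0],
    [0, [0, 0, 0.05], 0],
    [0, [0, 0, 0.062], 0],
    [0, [0, 0, 0.07], 0],
    [0, [0, 0, 0.073], 0],
    [0, [0, 0, 0.074], 0],
  ],
)

```text
time_s: 6.82
tool_pos: [503.6, -432.2, 36.0]
tcp_rot: [[0.044, -0.999, 0.004], [-0.999, -0.044, 0.001], [-0.001, -0.004, -1.0]]
contact_force: [0.4, 0.6, -1.4]
opening: 62.0
```

```bash
python3 go.py
```

```text
t 6.83 tcp [ 503.6 -432.2   36. ] yaw -87.5 q [-42.  42.  93.   0.  45.  46.] F [ 0.4  0.6 -1.4] open 62.0
```

Not quite in contact; 2 mm more, then release, rise and head for the honey jar (554.7, -313.5).

drive_tool(
  motion=[
    [0, [0, 0, 0.002], 0],
    [0, [0, 0, 0.003], 0],
    [1, [0, 0, 0.003], 0],
    [1, [0, 0, 0.003], 0],
    [1, [0, 0, 0.003], 0],
    [1, [0, 0, -0.03], 0],
    [1, [0, 0, -0.09], 0],
    [1, [0, 0, -0.14], 0],
    [1, [0, 0, -0.14], 0],
  ],
)

```text
time_s: 7.95
tool_pos: [505.2, -434.3, 181.1]
tcp_rot: [[0.044, -0.999, 0.011], [-0.999, -0.044, -0.005], [0.006, -0.011, -1.0]]
contact_force: [0.9, 0.2, -0.5]
opening: 85.5
```

```bash
python3 go.py 554.8 -313.5 175 -87.5 554.8 -313.5 53 -87.5; python3 -c "
from h import *
p,d=snap('wrist','w3')
m=cams.calibration('wrist');X=cloud(d,*[np.array(m[k]) for k in('mtx','origin','attitude')])
for r,c in((150,250),(250,250),(200,220),(200,280)): print(X[r,c].round(1))"
```

```text
t 7.95 tcp [ 505.2 -434.3  181.1] yaw -87.5 q [-42.  31.  90.   0.  58.  46.] F [ 0.9  0.2 -0.5] open 85.5
[554.8, -313.5, 175.0, -87.5] shift [-0.1186, -0.0548, 0.0061] twist 0.003
[554.8, -313.5, 53.0, -87.5] shift [-0.1193, -0.0535, 0.128] twist 0.003
[ 532.1 -429.3   65.2]
[ 447.7 -432.8   65.6]
[ 490.8 -406.9   66.5]
[ 492.6 -455.2   65.4]
```

View pics/w3.png

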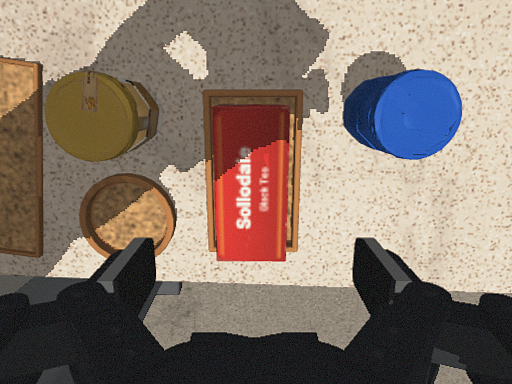

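```bash
python3 -c "
from h import *
p,d=snap('top','top2')
cv2.imwrite('pics/z4.png',cv2.resize(p[180:280,280:420],None,fx=5,fy=5,interpolation=cv2.INTER_CUBIC)[:,:,::-1])
for t in('w3','top2'):
  p,d,m,o,R=load(t)
  hsv=cv2.cvtColor(p,cv2.COLOR_RGB2HSV);H,S,V=[hsv[...,i] for i in range(3)]
  k=(((H<8)|(H>172))&(S>150)).astype(np.uint8)
  if t=='top2': k[:,:320]=0;k[:180]=0
  n,l,s,c=cv2.connectedComponentsWithStats(k);i=1+np.argmax(s[1:,4]);v,u=np.nonzero(l==i)
  P=onz(np.c_[u,v],71,m,o,R)[:,:2].astype(np.float32);print(cv2.minAreaRect(P),np.percentile(cloud(d,m,o,R)[l==i][:,2],[5,50,95]))
  wood=((H>5)&(H<22)&(S>95)).astype(np.uint8)
  X=cloud(d,m,o,R)
  for a in ((500,-600),(620,-432),(520,-375)):
    q=project([[a[0],a[1],0]],m,o,R)[0].round().astype(int)
    if 0<=q[0]<512 and 0<=q[1]<384: print('table',a,X[q[1],q[0]].round(1))
"
```

```text
((504.0085144042969, -430.9334716796875), (125.67023468017578, 58.06288146972656), 2.5477895736694336) [64.41602024 65.94360562 67.46278202]
table (500, -600) [ 499.4 -601.9   -3.2]
table (620, -432) [ 620.5 -432.4   -4.5]
table (520, -375) [ 520.  -374.2   -1.9]
((540.457763671875, -424.34478759765625), (52.25083923339844, 66.93030548095703), 4.372880458831787) [62.25999325 67.61395197 70.79879745]
table (500, -600) [ 505.3 -397.5  514.1]
table (620, -432) [ 6.190e+02 -4.317e+02 -3.000e-01]
table (520, -375) [ 521.2 -376.6   -2.9]
```

View pics/z4.png

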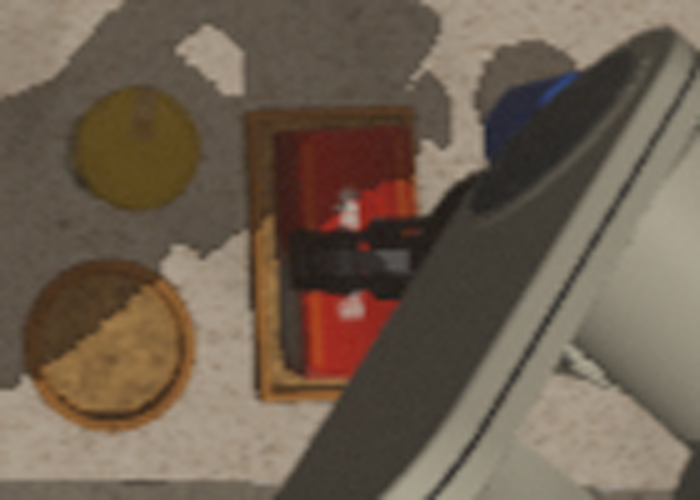

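drive_tool(
  motion=[
    [1, [-0.04, -0.018, 0.0], 0],
    [1, [-0.09, -0.04, 0.0], 0],
    [1, [-0.118, -0.055, 0.0], 0],
    [1, [-0.118, -0.055, 0.01], 0],
    [1, [-0.118, -0.055, 0.01], 0],
  ],
)

```text
time_s: 8.68
tool_pos: [551.4, -311.7, 164.2]
tcp_rot: [[0.044, -0.999, 0.001], [-0.999, -0.044, 0.002], [-0.002, -0.001, -1.0]]
contact_force: [-1.0, -0.3, -0.1]
opening: 85.7
```

```bash
python3 go.py 554.8 -313.5 53 -87.5; python3 -c "
from h import *
p,d=snap('wrist','w4')"
python3 - <<'E'
from h import *
p,d,m,o,R=load('w4'); X=cloud(d,m,o,R)
k=((X[...,2]>74)&(X[...,2]<95)&(d>0)).astype(np.uint8); k[230:]=0
n,l,s,c=cv2.connectedComponentsWithStats(k);i=1+np.argmax(s[1:,4]);v,u=np.nonzero(l==i)
P=onz(np.c_[u,v],87,m,o,R)[:,:2].astype(np.float32);print(cv2.minEnclosingCircle(P),cv2.minAreaRect(P),s[i])
E
```

```text
t 8.68 tcp [ 551.4 -311.7  164.2] yaw -87.5 q [-31.  29.  95.   0.  56.  57.] F [-1.  -0.3 -0.1] open 85.7
[554.8, -313.5, 53.0, -87.5] shift [0.0022, -0.0032, 0.1112] twist 0.005
((556.0875854492188, -317.0799560546875), 32.05930709838867) ((557.751953125, -316.77410888671875), (59.41209030151367, 61.92482376098633), 2.5541889667510986) [ 216  146   90   84 6177]
```

View pics/w4.png

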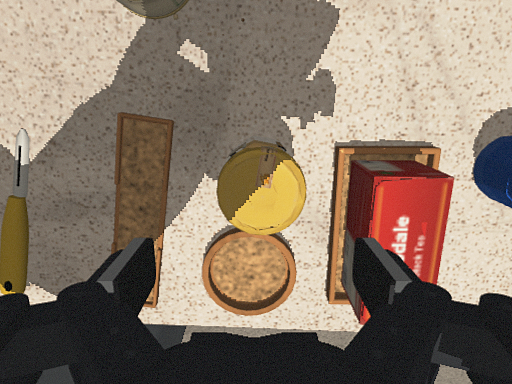

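drive_tool(
  motion=[
    [1, [0.0035, -0.004, 0.03], 0],
    [1, [0.0035, -0.004, 0.07], 0],
    [1, [0.0035, -0.004, 0.1], 0],
    [1, [0.0035, -0.004, 0.111], 0],
    [1, [0.0035, -0.004, 0.111], 0],
    [0, [0.0035, -0.004, 0.111], 0],
    [0, [0.0035, -0.004, 0.111], 0],
    [0, [0.0035, -0.004, 0.111], 0],
    [0, [0.0035, -0.004, 0.111], 0],
    [0, [0.0035, -0.004, 0.111], 0],
  ],
  grip_force=40,
)

```text
time_s: 9.98
tool_pos: [557.0, -316.2, 55.7]
tcp_rot: [[0.044, -0.999, 0.005], [-0.999, -0.044, -0.0], [0.0, -0.005, -1.0]]
contact_force: [-0.7, -0.9, 6.9]
opening: 62.2
```

```bash
python3 go.py 451 -309.6 110 -87.5; python3 -c "
from h import *
p,d=snap('scene','s5');cv2.imwrite('pics/s5z.png',cv2.resize(p[120:290,150:350],None,fx=4,fy=3.5,interpolation=cv2.INTER_CUBIC)[:,:,::-1])"
```

```text
t 9.97 tcp [ 557.  -316.2   55.7] yaw -87.5 q [-31.  38.  96.   0.  45.  57.] F [-0.7 -0.9  6.9] open 62.2
[451.0, -309.6, 110.0, -87.5] shift [-0.0112, 0.1054, -0.0548] twist -0.001
```

View pics/s5z.png

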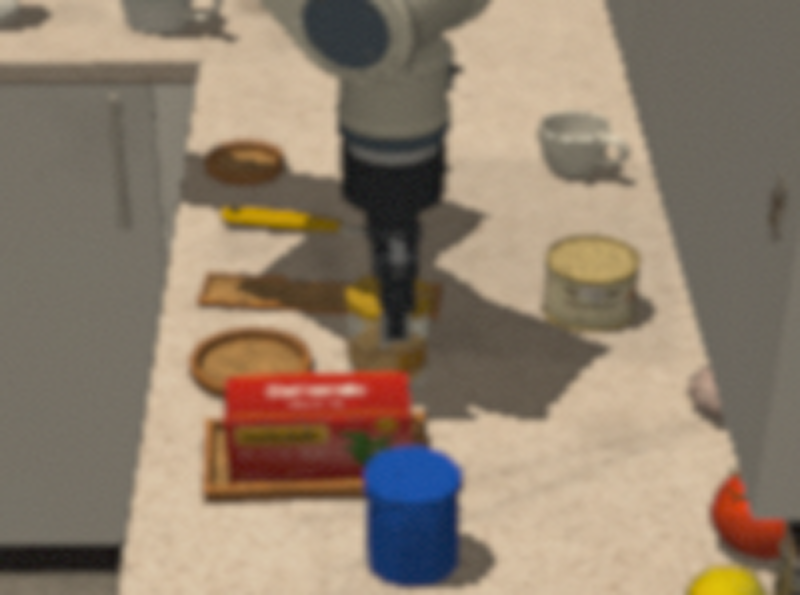

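drive_tool(
  motion=[
    [0, [0, 0, -0.02], 0],
    [0, [0, 0, -0.05], 0],
    [0, [-0.001, 0.01, -0.055], 0],
    [0, [-0.005, 0.04, -0.055], 0],
    [0, [-0.008, 0.075, -0.055], 0],
    [0, [-0.011, 0.1, -0.055], 0],
    [0, [-0.011, 0.106, -0.055], 0],
    [0, [-0.011, 0.106, -0.055], 0],
  ],
)

```text
time_s: 11.02
tool_pos: [450.5, -310.0, 110.3]
tcp_rot: [[0.043, -0.999, 0.005], [-0.999, -0.043, -0.0], [0.0, -0.005, -1.0]]
contact_force: [0.0, -0.4, -2.0]
opening: 62.4
```

```bash
python3 go.py 451 -309.6 61.5 -87.5;  python3 -c "
from h import *
p,d=snap('wrist','w6')
p,d=snap('scene','s6');cv2.imwrite('pics/s6z.png',cv2.resize(p[120:290,150:350],None,fx=4,fy=3.5,interpolation=cv2.INTER_CUBIC)[:,:,::-1])"
```

```text
t 11.03 tcp [ 450.5 -310.   110.3] yaw -87.5 q [-36.  28. 108.   0.  44.  52.] F [ 0.  -0.4 -2. ] open 62.4
[451.0, -309.6, 61.5, -87.5] shift [-0.0004, -0.0003, 0.0488] twist -0.006
```

View pics/s6z.png

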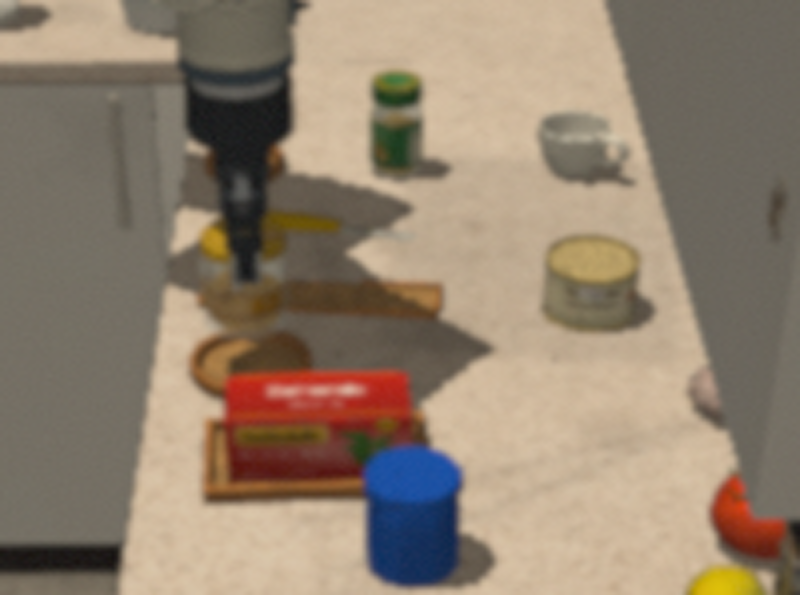

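View pics/w6.png

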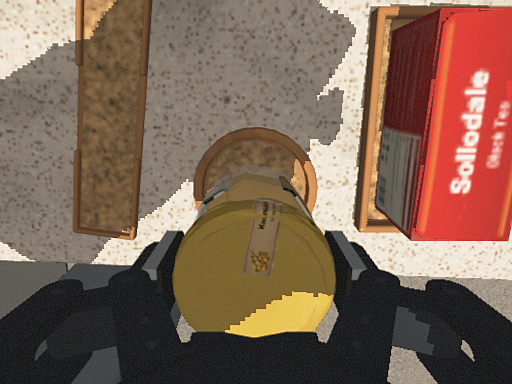

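drive_tool(
  motion=[
    [0, [0, 0, 0.02], 0],
    [0, [0, 0, 0.035], 0],
    [0, [0, 0, 0.045], 0],
    [0, [0, 0, 0.049], 0],
    [0, [0, 0, 0.05], 0],
    [0, [0, 0, 0.051], 0],
  ],
)

```text
time_s: 11.88
tool_pos: [451.8, -310.1, 60.6]
tcp_rot: [[0.044, -0.999, 0.005], [-0.999, -0.044, -0.0], [0.001, -0.005, -1.0]]
contact_force: [-5.6, 3.1, 19.0]
opening: 62.7
```

```bash
python3 go.py
```

```text
t 11.88 tcp [ 451.8 -310.1   60.6] yaw -87.5 q [-36.  32. 109.   0.  39.  51.] F [-5.6  3.1 19. ] open 62.7
```

drive_tool(
  motion=[
    [0, [0, 0, -0.001], 0],
    [1, [0, 0, -0.001], 0],
    [1, [0, 0, -0.001], 0],
    [1, [0, 0, -0.001], 0],
    [1, [0, 0, -0.03], 0],
    [1, [0, 0, -0.08], 0],
    [1, [0, 0, -0.12], 0],
    [1, [0, 0, -0.12], 0],
  ],
)

```text
time_s: 12.88
tool_pos: [452.9, -311.4, 183.8]
tcp_rot: [[0.044, -0.999, 0.011], [-0.999, -0.044, -0.004], [0.005, -0.011, -1.0]]
contact_force: [0.1, -1.2, -1.0]
opening: 85.2
```

```bash
python3 go.py 566.5 30.5 180 -87.5;  python3 -c "
from h import *
p,d=snap('wrist','w7')
p,d=snap('scene','s7');cv2.imwrite('pics/s7z.png',cv2.resize(p[120:290,150:350],None,fx=4,fy=3.5,interpolation=cv2.INTER_CUBIC)[:,:,::-1])"
```

```text
t 12.88 tcp [ 452.9 -311.4  183.8] yaw -87.5 q [-36.  21. 106.   0.  53.  52.] F [ 0.1 -1.2 -1. ] open 85.2
[566.5, 30.5, 180.0, -87.5] shift [-0.3366, -0.1283, 0.0036] twist -0.001
```

View pics/s7z.png

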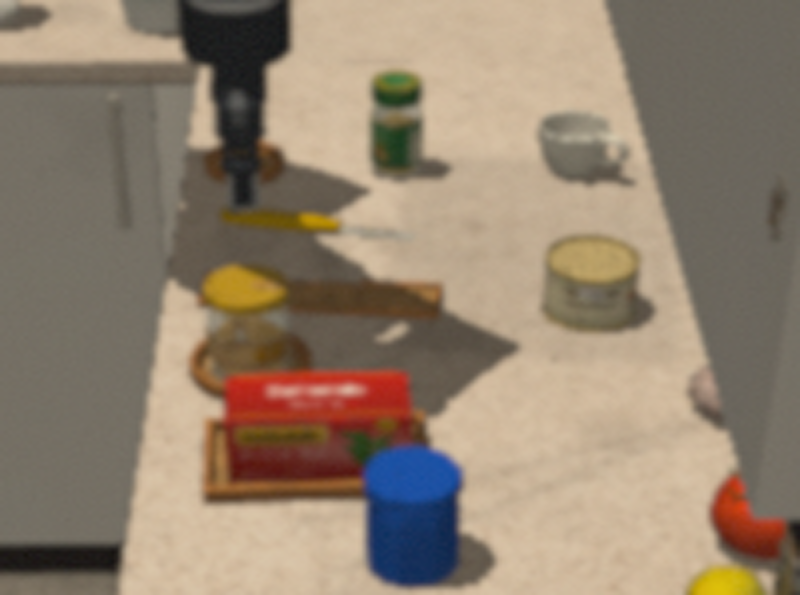

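View pics/w7.png

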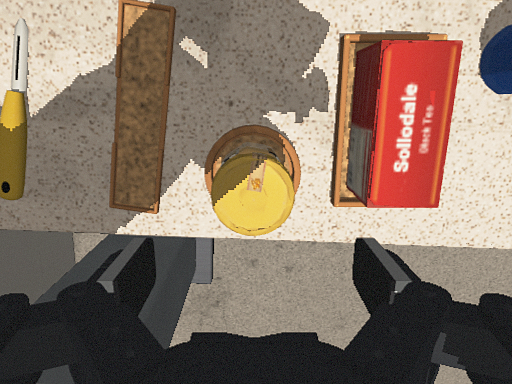

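drive_tool(
  motion=[
    [1, [-0.05, -0.02, 0.0], 0],
    [1, [-0.1, -0.04, 0.0], 0],
    [1, [-0.16, -0.06, 0.0], 0],
    [1, [-0.22, -0.085, 0.0], 0],
    [1, [-0.28, -0.107, 0.0], 0],
    [1, [-0.32, -0.122, 0.0], 0],
    [1, [-0.337, -0.128, 0.0], 0],
    [1, [-0.337, -0.128, 0.003], 0],
    [1, [-0.337, -0.128, 0.003], 0],
  ],
)

```text
time_s: 14.1
tool_pos: [563.1, 31.0, 176.9]
tcp_rot: [[0.043, -0.999, 0.004], [-0.999, -0.043, -0.001], [0.001, -0.003, -1.0]]
contact_force: [-0.6, 0.2, -0.2]
opening: 85.5
```

```bash
python3 - <<'E'
from h import *
p,d=snap('wrist','w8')
p,d,m,o,R=load('w8'); X=cloud(d,m,o,R)
k=((X[...,2]>93)&(X[...,2]<118)&(d>0)).astype(np.uint8); k[235:]=0
n,l,s,c=cv2.connectedComponentsWithStats(k);i=1+np.argmax(s[1:,4]);v,u=np.nonzero(l==i)
P=onz(np.c_[u,v],106,m,o,R)[:,:2].astype(np.float32);print(cv2.minEnclosingCircle(P),cv2.minAreaRect(P),s[i])
E
python3 go.py 566.8 30 55 -87.5
```

```text
((569.1239013671875, 31.305906295776367), 23.108997344970703) ((569.1271362304688, 31.38147735595703), (46.04836654663086, 43.255889892578125), 2.4242231845855713) [ 221  158   65   67 3405]
t 14.15 tcp [563.4  30.8 177.3] yaw -87.6 q [  2.  23. 104.  -0.  53.  90.] F [-1.5  0.  -0.3] open 84.9
[566.8, 30.0, 55.0, -87.5] shift [0.0008, -0.0029, 0.1223] twist -0.015
```

View pics/w8.png

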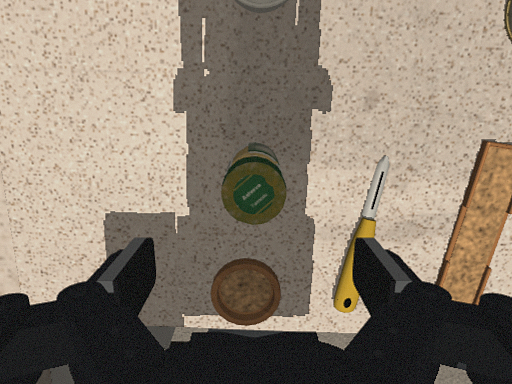

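drive_tool(
  motion=[
    [1, [0, -0.0046, 0.03], 0],
    [1, [0, -0.0046, 0.07], 0],
    [1, [0, -0.0046, 0.105], 0],
    [1, [0, -0.0046, 0.122], 0],
    [1, [0, -0.0046, 0.122], 0],
    [0, [0, -0.0046, 0.122], 0],
    [0, [0, -0.0046, 0.122], 0],
    [0, [0, -0.0046, 0.122], 0],
    [0, [0, -0.0046, 0.122], 0],
    [0, [0, -0.0046, 0.122], 0],
  ],
  grip_force=40,
)

```text
time_s: 15.4
tool_pos: [569.5, 31.0, 56.9]
tcp_rot: [[0.042, -0.999, 0.007], [-0.999, -0.042, -0.001], [0.001, -0.007, -1.0]]
contact_force: [-0.7, 0.2, 5.8]
opening: 44.6
```

```bash
python3 go.py 431.4 33.1 110 -87.5
```

```text
t 15.40 tcp [569.5  31.   56.9] yaw -87.6 q [  2.  34. 106.  -0.  40.  90.] F [-0.7  0.2  5.8] open 44.6
[431.4, 33.1, 110.0, -87.5] shift [-0.0078, 0.1375, -0.0541] twist -0.012
```

drive_tool(
  motion=[
    [0, [0, 0, -0.02], 0],
    [0, [0, 0, -0.05], 0],
    [0, [-0.001, 0.01, -0.055], 0],
    [0, [-0.003, 0.04, -0.055], 0],
    [0, [-0.005, 0.08, -0.055], 0],
    [0, [-0.007, 0.115, -0.055], 0],
    [0, [-0.008, 0.135, -0.055], 0],
    [0, [-0.008, 0.1375, -0.055], 0],
    [0, [-0.008, 0.1375, -0.055], 0],
  ],
)

```text
time_s: 16.52
tool_pos: [432.0, 33.3, 111.0]
tcp_rot: [[0.042, -0.999, 0.007], [-0.999, -0.042, -0.001], [0.001, -0.007, -1.0]]
contact_force: [0.7, -0.2, -0.7]
opening: 44.5
```

```bash
python3 go.py 431.6 33.1 62 -87.5;  python3 -c "
from h import *
p,d=snap('wrist','w9')
p,d=snap('scene','s9');cv2.imwrite('pics/s9z.png',cv2.resize(p[100:270,150:350],None,fx=4,fy=3.5,interpolation=cv2.INTER_CUBIC)[:,:,::-1])"
```

```text
t 16.52 tcp [432.   33.3 111. ] yaw -87.6 q [  3.  20. 122.  -0.  38.  91.] F [ 0.7 -0.2 -0.7] open 44.5
[431.6, 33.1, 62.0, -87.5] shift [0.0001, 0.0007, 0.049] twist -0.011
```

View pics/s9z.png

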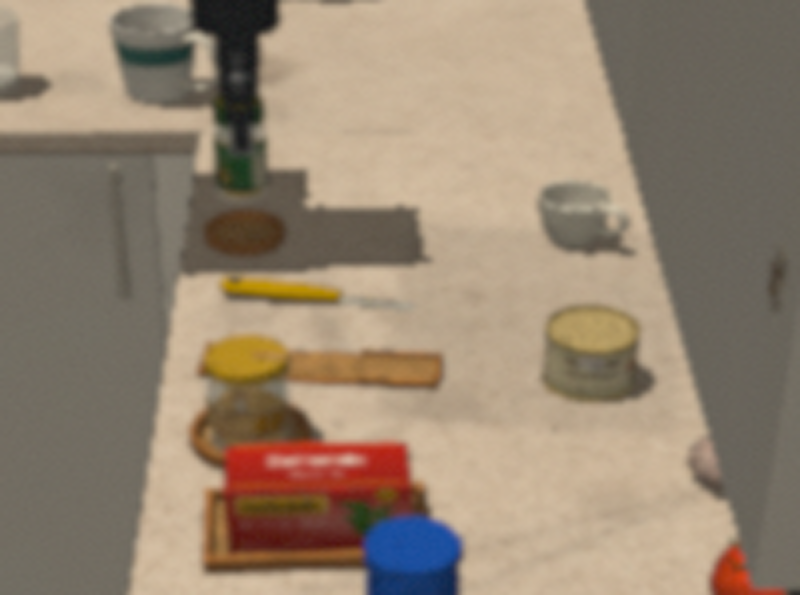

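View pics/w9.png

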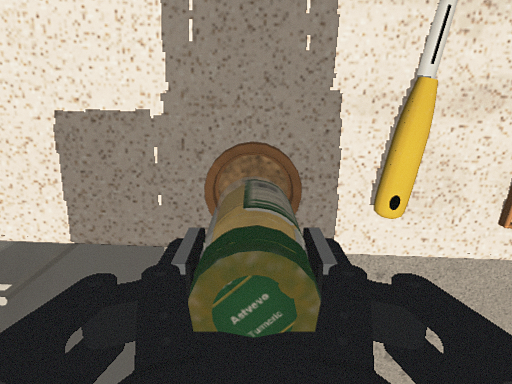

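drive_tool(
  motion=[
    [0, [0, 0.0005, 0.02], 0],
    [0, [0, 0.0005, 0.035], 0],
    [0, [0, 0.0005, 0.045], 0],
    [0, [0, 0.0005, 0.049], 0],
    [0, [0, 0.0005, 0.0505], 0],
    [0, [0, 0.0005, 0.0505], 0],
  ],
)

```text
time_s: 17.38
tool_pos: [432.5, 33.2, 61.7]
tcp_rot: [[0.042, -0.999, 0.008], [-0.999, -0.042, -0.001], [0.001, -0.008, -1.0]]
contact_force: [-6.2, 0.4, 20.7]
opening: 44.6
```

```bash
python3 go.py
```

```text
t 17.38 tcp [432.5  33.2  61.7] yaw -87.6 q [  3.  26. 123.  -0.  31.  91.] F [-6.2  0.4 20.7] open 44.6
```

Contact at the expected height (61.9). Release, rise.

drive_tool(
  motion=[
    [0, [0, 0, -0.001], 0],
    [1, [0, 0, -0.001], 0],
    [1, [0, 0, -0.001], 0],
    [1, [0, 0, -0.001], 0],
    [1, [0, 0, -0.03], 0],
    [1, [0, 0, -0.08], 0],
    [1, [0, 0, -0.12], 0],
    [1, [0, 0, -0.12], 0],
  ],
)

```text
time_s: 18.38
tool_pos: [433.6, 33.5, 184.4]
tcp_rot: [[0.042, -0.999, 0.014], [-0.999, -0.042, -0.0], [0.001, -0.014, -1.0]]
contact_force: [-0.3, -0.3, -0.8]
opening: 85.6
```

```bash
python3 go.py 499 -83.3 150 -98;  python3 -c "
from h import *
p,d=snap('wrist','w10')
p,d=snap('scene','s10');cv2.imwrite('pics/s10z.png',cv2.resize(p[100:270,150:350],None,fx=4,fy=3.5,interpolation=cv2.INTER_CUBIC)[:,:,::-1])"
```

```text
t 18.38 tcp [433.6  33.5 184.4] yaw -87.6 q [  3.  12. 119.  -0.  48.  91.] F [-0.3 -0.3 -0.8] open 85.6
[499.0, -83.3, 150.0, -98.0] shift [0.1194, -0.0599, 0.0354] twist 1.739
```

View pics/s10z.png

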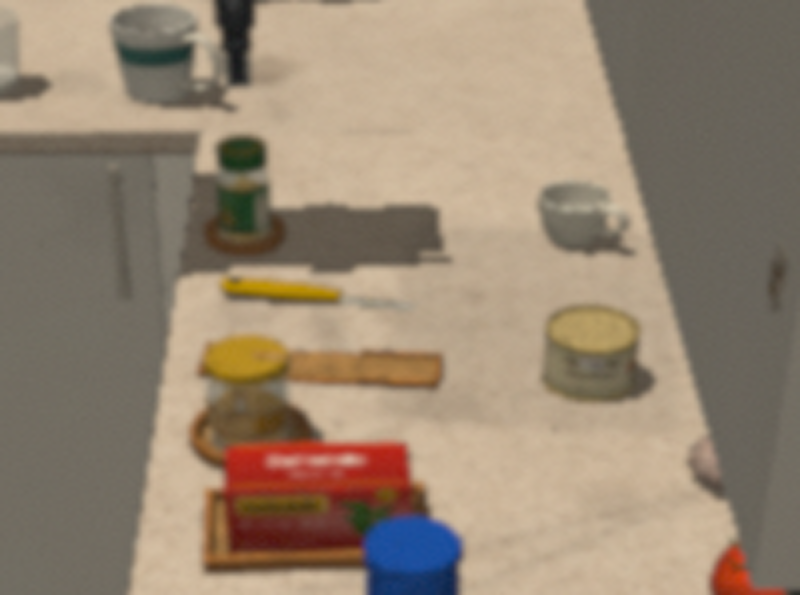

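View pics/w10.png

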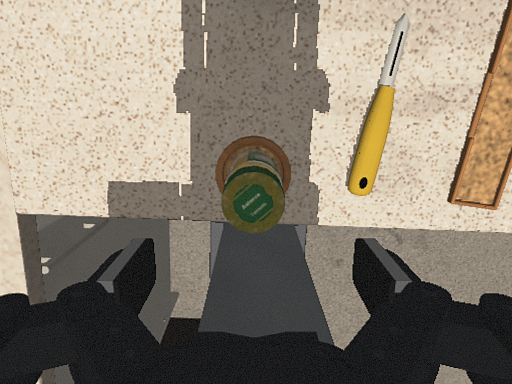

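drive_tool(
  motion=[
    [1, [0.03, -0.015, 0.0], 0.3],
    [1, [0.07, -0.035, 0.0], 0.8],
    [1, [0.1, -0.05, 0.01], 1.3],
    [1, [0.12, -0.06, 0.03], 1.74],
    [1, [0.12, -0.06, 0.035], 1.74],
    [1, [0.12, -0.06, 0.035], 1.74],
  ],
)

```text
time_s: 19.23
tool_pos: [495.2, -83.4, 145.9]
tcp_rot: [[-0.139, -0.99, 0.005], [-0.99, 0.139, 0.0], [-0.001, -0.005, -1.0]]
contact_force: [-0.5, 0.4, -0.2]
opening: 85.2
```

```bash
python3 - <<'E'
from h import *
p,d=snap('wrist','w11')
p,d,m,o,R=load('w11'); X=cloud(d,m,o,R)
hsv=cv2.cvtColor(p,cv2.COLOR_RGB2HSV);H,S,V=[hsv[...,i] for i in range(3)]
k=((H>18)&(H<32)&(S>170)).astype(np.uint8)
n,l,s,c=cv2.connectedComponentsWithStats(k);i=1+np.argmax(s[1:,4]);v,u=np.nonzero(l==i)
P=onz(np.c_[u,v],12,m,o,R)[:,:2].astype(np.float32);print(cv2.minAreaRect(P),s[i])
E
python3 go.py 499 -83.3 2 -98.2
```

```text
((466.7899169921875, -78.83943176269531), (23.625228881835938, 105.30333709716797), 81.45699310302734) [ 240  152   27  114 2199]
t 19.27 tcp [495.7 -83.3 146.6] yaw -98.0 q [-11.  21. 112.   0.  46.  87.] F [ 0.1  0.2 -0.1] open 85.5
[499.0, -83.3, 2.0, -98.2] shift [-0.0004, -0.0024, 0.1446] twist 0.041
```

View pics/w11.png

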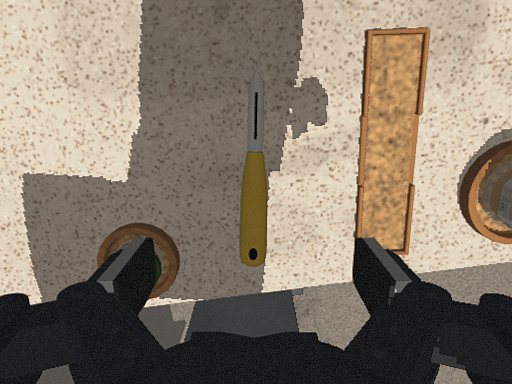

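drive_tool(
  motion=[
    [1, [0, -0.003, 0.04], 0.03],
    [1, [0, -0.003, 0.08], 0.03],
    [1, [0, -0.003, 0.115], 0.03],
    [1, [0, -0.003, 0.135], 0.03],
    [1, [0, -0.003, 0.142], 0.03],
    [1, [0, -0.003, 0.142], 0.03],
  ],
)

```text
time_s: 20.02
tool_pos: [499.6, -83.4, 4.9]
tcp_rot: [[-0.141, -0.99, 0.006], [-0.99, 0.141, -0.0], [-0.001, -0.006, -1.0]]
contact_force: [-0.6, 0.5, -0.9]
opening: 85.2
```

```bash
python3 go.py 498.9 -83.4 3 -98.3
```

```text
t 20.02 tcp [499.6 -83.4   4.9] yaw -98.1 q [-11.  36. 114.   0.  29.  87.] F [-0.6  0.5 -0.9] open 85.2
[498.9, -83.4, 3.0, -98.3] shift [0.0001, 0.0007, 0.0019] twist 0.036
```

drive_tool(
  motion=[
    [1, [0, 0.0005, 0.002], 0.03],
    [0, [0, 0.0005, 0.002], 0.03],
    [0, [0, 0.0005, 0.002], 0.03],
    [0, [0, 0.0005, 0.002], 0.03],
    [0, [0, 0.0005, 0.002], 0.03],
    [0, [0, 0.0005, 0.002], 0.03],
    [0, [0, 0.0005, 0.002], 0.03],
    [0, [0, 0.0005, 0.002], 0.03],
  ],
  grip_force=40,
)

```text
time_s: 21.02
tool_pos: [499.3, -83.3, 3.3]
tcp_rot: [[-0.144, -0.99, 0.007], [-0.99, 0.144, -0.0], [-0.001, -0.007, -1.0]]
contact_force: [-1.9, 0.3, 5.2]
opening: 24.0
```

```bash
python3 go.py 502.5 -201.2 45 -96.3
```

```text
t 21.02 tcp [499.3 -83.3   3.3] yaw -98.3 q [-11.  36. 114.   0.  29.  87.] F [-1.9  0.3  5.2] open 24.0
[502.5, -201.2, 45.0, -96.3] shift [0.1162, -0.0204, -0.0416] twist -0.329
```

drive_tool(
  motion=[
    [0, [0, 0, -0.02], 0],
    [0, [0, 0, -0.045], 0],
    [0, [0.02, -0.003, -0.045], -0.05],
    [0, [0.05, -0.009, -0.045], -0.15],
    [0, [0.085, -0.015, -0.045], -0.25],
    [0, [0.11, -0.019, -0.045], -0.33],
    [0, [0.116, -0.02, -0.045], -0.33],
    [0, [0.116, -0.02, -0.045], -0.33],
  ],
)

```text
time_s: 22.02
tool_pos: [501.8, -200.9, 48.2]
tcp_rot: [[-0.111, -0.994, 0.006], [-0.994, 0.111, 0.0], [-0.001, -0.006, -1.0]]
contact_force: [-0.6, -0.1, -1.3]
opening: 23.8
```

```bash
python3 - <<'E'
from h import *
p,d=snap('wrist','w12')
p,d=snap('scene','s12');cv2.imwrite('pics/s12z.png',cv2.resize(p[100:270,150:350],None,fx=4,fy=3.5,interpolation=cv2.INTER_CUBIC)[:,:,::-1])
E
python3 go.py 502.5 -201.2 8 -96.3
```

```text
t 22.12 tcp [ 501.8 -200.1   48.2] yaw -96.3 q [-23.  33. 110.   0.  37.  73.] F [ 0.5  0.  -0.4] open 23.9
[502.5, -201.2, 8.0, -96.3] shift [0.001, -0.0006, 0.0402] twist 0.005
```

View pics/w12.png

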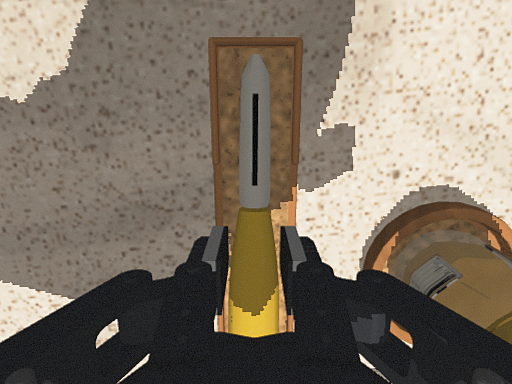

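View pics/s12z.png

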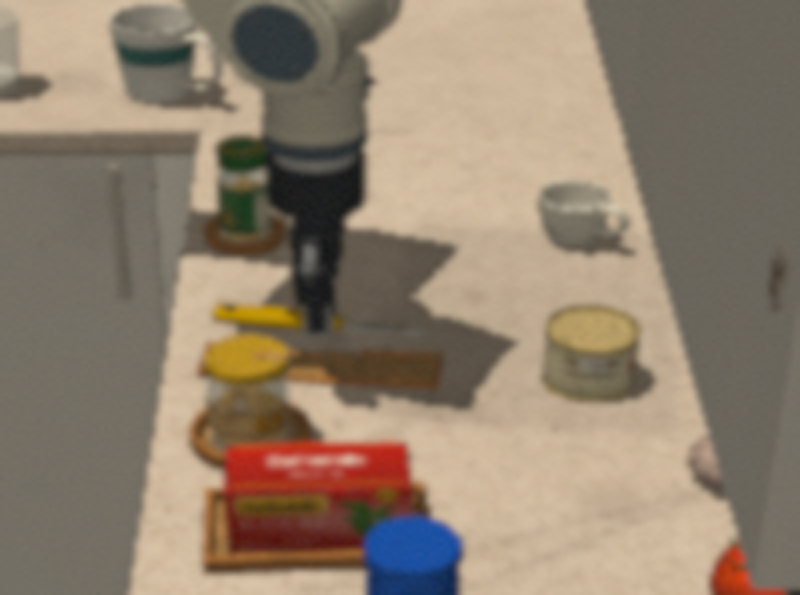

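drive_tool(
  motion=[
    [0, [0.001, -0.001, 0.015], 0],
    [0, [0.001, -0.001, 0.027], 0],
    [0, [0.001, -0.001, 0.035], 0],
    [0, [0.001, -0.001, 0.039], 0],
    [0, [0.001, -0.001, 0.041], 0],
    [0, [0.001, -0.001, 0.041], 0],
  ],
)

```text
time_s: 22.88
tool_pos: [503.1, -201.3, 7.4]
tcp_rot: [[-0.109, -0.994, 0.006], [-0.994, 0.109, 0.0], [-0.001, -0.006, -1.0]]
contact_force: [0.0, -0.1, -0.6]
opening: 24.4
```

```bash
python3 go.py 502.5 -201.2 8 -96.3
```

```text
t 22.88 tcp [ 503.1 -201.3    7.4] yaw -96.3 q [-23.  38. 110.   0.  32.  73.] F [ 0.  -0.1 -0.6] open 24.4
[502.5, -201.2, 8.0, -96.3] shift [-0.0, 0.0006, -0.0006] twist 0.004
```

drive_tool(
  motion=[
    [0, [0, 0, 0.001], 0],
    [1, [0, 0, 0.001], 0],
    [1, [0, 0, 0.001], 0],
    [1, [0, 0, 0.001], 0],
    [1, [0, 0, 0.001], 0],
    [1, [0, 0, -0.03], 0],
    [1, [0, 0, -0.09], 0],
    [1, [0, 0, -0.15], 0],
    [1, [0, 0, -0.2], 0],
    [1, [0, 0, -0.2], 0],
  ],
)

```text
time_s: 24.12
tool_pos: [504.3, -202.4, 211.7]
tcp_rot: [[-0.109, -0.994, 0.014], [-0.994, 0.109, -0.003], [0.002, -0.014, -1.0]]
contact_force: [-1.0, -0.8, -1.0]
opening: 85.4
```

```bash
python3 - <<'E'
from h import *
p,d=snap('wrist','w13')
p,d=snap('scene','s13');cv2.imwrite('pics/s13z.png',cv2.resize(p[100:270,150:350],None,fx=4,fy=3.5,interpolation=cv2.INTER_CUBIC)[:,:,::-1])
E
python3 go.py 380 -150 250 -96
```

```text
t 24.23 tcp [ 501.7 -201.2  207.5] yaw -96.3 q [-23.  19. 105.   0.  55.  73.] F [ 0.2  0.2 -0.1] open 85.2
[380.0, -150.0, 250.0, -96.0] shift [-0.0377, 0.1263, -0.0433] twist -0.045
```

View pics/w13.png

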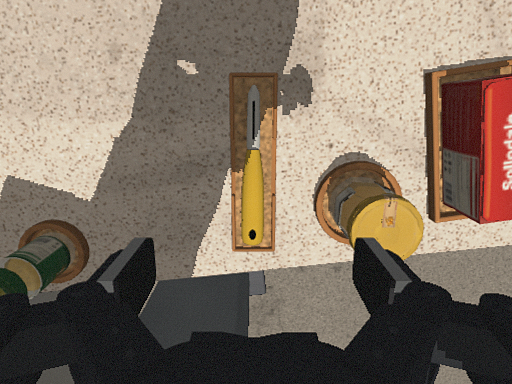

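View pics/s13z.png

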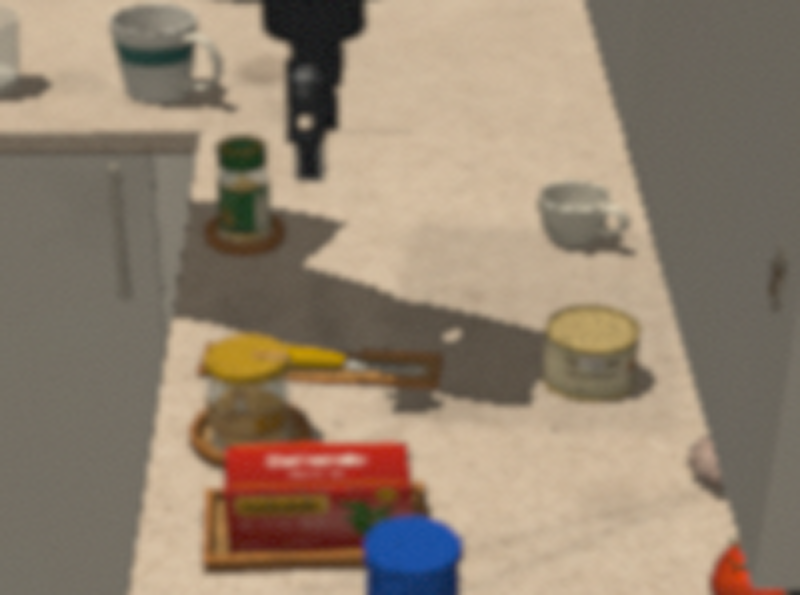

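Run:
```python
from h import *
p,d,m,o,R=load('w13'); X=cloud(d,m,o,R)
hsv=cv2.cvtColor(p,cv2.COLOR_RGB2HSV);H,S,V=[hsv[...,i] for i in range(3)]
k=((H>20)&(H<32)&(S>170)).astype(np.uint8);k[:,300:]=0;k[255:]=0;k[:,:200]=0
n,l,s,c=cv2.connectedComponentsWithStats(k);i=1+np.argmax(s[1:,4]);v,u=np.nonzero(l==i)
for z in(12,16,22):
  P=onz(np.c_[u,v],z,m,o,R)[:,:2].astype(np.float32);print(z,cv2.minAreaRect(P),s[i])
print('z',np.percentile(X[l==i][:,2],[5,50,95]))
v,u=np.mgrid[:384,:512]; w=((H>5)&(H<22)&(S>95)|(k>0)); w=w&(u>222)&(u<285)&(v>65)&(v<258)
n,l,s,c=cv2.connectedComponentsWithStats(w.astype(np.uint8));i=1+np.argmax(s[1:,4]);v,u=np.nonzero(l==i)
P=onz(np.c_[u,v],9,m,o,R)[:,:2].astype(np.float32);print('tray',cv2.minAreaRect(P),s[i])
print('tip',onz([[254,84]],9,m,o,R),onz([[254,84]],14,m,o,R))
cv2.imwrite('pics/w13z.png',cv2.resize(p[65:260,205:300],None,fx=5,fy=3,interpolation=cv2.INTER_CUBIC)[:,:,::-1])
```

```text
12 ((467.40716552734375, -195.97732543945312), (24.148765563964844, 105.05614471435547), 83.7497787475586) [ 241  150   23   95 1800]
16 ((468.57830810546875, -196.12960815429688), (23.864728927612305, 103.82044982910156), 83.74970245361328) [ 241  150   23   95 1800]
22 ((470.3350524902344, -196.35794067382812), (23.438674926757812, 101.96694946289062), 83.7497329711914) [ 241  150   23   95 1800]
z [12.53003745 16.62994768 18.55478534]
tray ((499.998779296875, -200.5828094482422), (48.047550201416016, 190.6664276123047), 83.7330322265625) [ 229   73   49  179 7196]
tip [[ 584.34322892 -210.98193172    9.        ]] [[ 584.09016189 -210.95190168   14.        ]]
```

View pics/w13z.png

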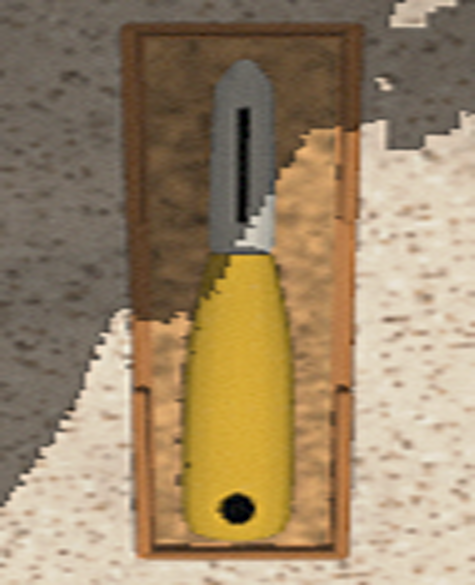

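drive_tool(
  motion=[
    [1, [-0.01, 0.04, -0.02], 0],
    [1, [-0.02, 0.08, -0.04], 0],
    [1, [-0.035, 0.12, -0.04], 0],
    [1, [-0.035, 0.12, -0.04], 0],
    [1, [-0.035, 0.12, -0.04], 0],
    [1, [-0.035, 0.12, -0.04], 0],
  ],
)

```text
time_s: 24.98
tool_pos: [386.7, -153.7, 246.2]
tcp_rot: [[-0.109, -0.994, 0.006], [-0.994, 0.109, 0.0], [-0.001, -0.006, -1.0]]
contact_force: [-0.6, 1.1, -0.2]
opening: 86.0
```

```bash
python3 - <<'E'
from h import *
p,d=snap('top','top14')
cv2.imwrite('pics/t14z.png',cv2.resize(p[125:280,90:410],None,fx=2.5,fy=2.5,interpolation=cv2.INTER_CUBIC)[:,:,::-1])
p,d,m,o,R=load('top14'); X=cloud(d,m,o,R);Z=X[...,2]
def f(lo,hi,z,b,n):
    k=np.zeros(Z.shape,np.uint8);u0,v0,u1,v1=b;k[v0:v1,u0:u1]=((Z>lo)&(Z<hi)&(d>0))[v0:v1,u0:u1]
    q,l,s,c=cv2.connectedComponentsWithStats(k);i=1+np.argmax(s[1:,4]);v,u=np.nonzero(l==i)
    P=onz(np.c_[u,v],z,m,o,R)[:,:2].astype(np.float32);print(n,[np.round(a,1) for a in cv2.minEnclosingCircle(P)],[np.round(a,1) for a in cv2.minAreaRect(P)],np.median(Z[l==i]).round(1))
f(55,80,71,(320,185,380,270),'box');f(74,105,92,(280,215,330,275),'honey');f(95,125,111,(145,225,200,280),'spice');f(40,70,58,(250,130,290,168),'tin');f(30,70,54,(160,130,200,160),'cup')
E
python3 go.py
```

```text
box [array([ 503.8, -428.7]), np.float64(69.9)] [array([ 503.7, -427.3]), array([128.1,  63.2]), np.float64(2.5)] 67.8
honey [array([ 450.9, -308. ]), np.float64(31.9)] [array([ 451. , -308.4]), array([61.9, 62. ]), np.float64(14.5)] 90.4
spice [array([432.4,  33.2]), np.float64(23.8)] [array([432.4,  33.2]), array([42. , 44.7]), np.float64(46.1)] 109.2
tin [array([ 715.9, -218. ]), np.float64(38.1)] [array([ 715.8, -218.8]), array([72.6, 71.7]), np.float64(0.7)] 53.9
cup [array([732.6,  26.5]), np.float64(41.0)] [array([727.1,  30.1]), array([67.8, 66.7]), np.float64(0.7)] 49.5
t 25.02 tcp [ 386.6 -153.7  246.2] yaw -96.3 q [-23.   5. 118.   0.  57.  73.] F [-0.2  0.4 -0.6] open 85.5
```

View pics/t14z.png

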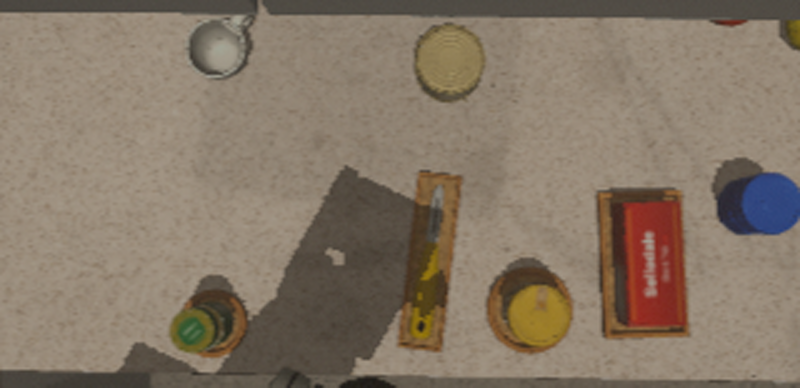

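```bash
python3 -c "
from cell import robot,ticket
print(ticket.finish_job())"
```

```text
the job is handed in; nothing more can be done
None
```

I put the tea box, honey jar, spice jar and peeler into their holders, in that order, and let each go. I handed the job in after about 25 s, with the arm raised clear and nothing pressing on it.

**Upright items:** In the last top view, the tea box, honey jar and spice jar stand within 5 mm of their holder centres. Their tops read 4.4, 5.0 and 4.8 mm higher than on the worktop, matching the 5 mm inner floors. The tea box sits at the same 2.5° angle as its tray.

**Peeler:** It lies flat and parallel to its tray, with clearance at both ends.

**Tin and cup:** The tin reads the same as at the start. The cup looks unmoved in the picture, and the arm never went near it. Its measured centre is less reliable because its first height mask also caught cabinet pixels.

**Disagreements:**
- The depth readings run about 3 mm low, which is why the absolute heights looked low.
- The wrist and top views differed by up to about 4 mm on the centres of the two jars and the tea box. That is within the holders' clearance.

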